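# Set the feed gate of a tilting smalti bin with a gauge blade

## Robot

A 6-joint arm with a two-finger parallel gripper is mounted at the origin on the work surface. World frame = base frame: x ahead of the robot, y to its left, z up, the work surface at z = 0. Lengths are in m, angles in rad, forces in N, time in s.
With the tool pointing down it reaches from about 0.375 to 0.9 m from the base axis. Payload 3.1 kg.
Tool frame: the origin (TCP) lies midway between the tips of the shut fingers; the grasp point (between the pads) lies 19 mm behind it (pinch_z is the distance from the TCP to the grasp point, in m); y points along the fingers, z is the direction in which the jaws open and shut, and the axes are right-handed (so a half turn about y gives the same grasp; the last joint's range is limited). The gripper opens to 87 mm and grips with 3 to 60 N. Pads are 19 mm wide; open, the fingers measure 117 mm over their backs; the gripper's body (75 mm by 190 mm) begins 51 mm behind the grasp point.
Start: joints at [1.071, 0.527, 1.433, -0, 1.181, -0.178], TCP at [0.198, 0.593, 0.223] pointing down, gripper open.
Joint ranges: [-3.08, 3.08], [-0.75, 2.2], [0.22, 2.44], [-1.43, 4.57], [0, 2.65], [-2.85, 2.85]. Speed limits (rad/s): [2.79, 2.79, 3.14, 3.14, 3.14, 3.14].

## Interface

Orientations are given as a unit quaternion [x, y, z, w].
In Python, from rig import * gives the robot as it stands.
- The arm moves only by the tool drive_tool, never from a script. Its argument "plan" is a list of rows, each a list of 7 numbers: the shift along the tool's x, y, z in mm, then the turn, a rotation vector about the tool's x, y, z in degrees, then the finger opening in mm, from 0 to 87. A call has 1 to 10 rows; each row is the pose to reach, as a shift and turn from the pose commanded when the call began, along the tool's axes at that moment; what a row does not reach only later rows make up. A row lasts 1/10 s, in which the tool goes at most 50 mm and 8.59 degrees, less where a joint would pass 70% of its speed; a pose out of reach is approached as far as the arm can. A call with a gripper value outside its range is refused whole. The fingers move at their own pace and stop on an object; "newtons" is the grip in N (left out, the last holds). Time passes only in rows, so rows that repeat a pose let the fingers close. It gives the time, the measured TCP pose, the force and the opening at its end, in the units of the state.
- get_obs(): the state, without advancing time (a new reading comes with each control period).
- camera(name): name is "scene" or "side" or "wrist"; returns the picture (420x560x3 uint8, blue, green, red); there is no depth.
- get_calibration(name): a dict with "fx", "fy", "cx", "cy" (pixels), "origin" and "rotation" of the camera in the world; the wrist camera has in their place "tool_from_camera" (4x4, takes a point from camera to tool coordinates, whose origin is the TCP and whose axes are the tool frame's). Camera axes: x right, y down, z forward; pixel columns grow to the right and rows downward; lengths in m; the calibration is good to about 2 mm. A picture is of the moment at which its call begins: read the wrist's pose just before it. get_calibration takes no time and is no camera call.
- hand_in(): hands the job in, once; it reports no verdict.
Trained networks look in the newest picture that a camera, given by its name, has taken for a name from the list of things; names that differ only in an ending like _2 or _b are one class to them, and where a whole thing is asked for, a point or a joint stands for the part that bears it (a point fixed in the world has none). Each returns a list of dicts, best first, with "conf" (0 to 1); they miss things now and then, are a little off and sometimes report something else, mostly with a low value. They report only what shows in the picture. A call takes as long as a camera call. They do not tell look-alikes from the thing itself.
- spot_in(camera, target): "location" ([column, row] in pixels, amid what is visible of it).
- mark_of(camera, target): "location" ([column, row] in pixels: a listed point, or the origin of a listed thing).
The state is a dict: "time": time; "q": joint angles; "joint_velocities": joint speeds; "joint_torque": joint torques, N m; "position": TCP position; "tool_rot": TCP orientation; "ft_force": force on the tool from outside, world axes, zero at the start; "moment": the same for the moment, N m; "grip_width": finger opening in m.
Only numpy, scipy, OpenCV 4.12 (cv2) and the standard library are available. Lean on these libraries where they do the work, as an engineer would, in place of code of your own. Each camera call takes 0.05 s, during which the arm holds its last target. There are 200 camera calls.

## Task

Set the feed gate on the leaning tin bin: turn the bar knob on its adjusting screw clockwise until the gauge blade lying in the gap just drags, lightly nipped between the gate's rubber strip and the chute floor. Then draw the gauge out by its yellow grip, leaving the screw as set, and lay it gently down flat on the bench; leave the other things where they are.

Things in the scene. Friction and masses are not known exactly. Their poses are not given: they have to be found in the camera images.
- knob (a point): Centre of the bar grip of the black knob on the adjusting screw, 256 mm above the bench. z points up along the screw, out of the knob's top; x along the bar to its red end; both turn with it. Bar 46 long (x), 14 wide (y), 24 mm high (z +-12), on a disc 36 across, 8 mm thick. Nothing stands around or above the knob; it keeps its height when turned.
- screw (a joint): Turn of the screw, 0 to 6.2 rad, growing clockwise as seen looking down on the knob; at 0 the red end points uphill into the bin. Each rad lowers the gate 0.955 mm. The strip meets the gauge blade at 3.14 rad; past that it gives, the nip growing by some 3.5 N per rad: 0.3 to 1.5 rad past is a light drag. Friction 0.06 N m; it stays where left. Starts at 1.3 to 2.5.
- bin: Leaning tin bin, fixed. Origin: middle of the open lower lip, on the floor, 103 mm above the bench. x runs uphill along the floor (25 degrees above level), y across it, z square to it (parallel to the screw). Gate and screw stand at x = 100 mm, the knob's centre at z = 122; a bridge 172 mm wide (y) lies under the knob, its top at z = 95. Sides 162 mm apart, 20 mm high up to x = 60, then 68.
- gap (a point): Middle of the gap under the gate, 3 mm above the chute floor, 100 mm uphill of the lip; fixed in the bin, axes as bin. Gap under the strip: 9 mm at screw 0, 6 mm at 3.14 rad.
- gate: Aluminium gate plate, 145 mm wide, upright to the chute floor in two steel channels, moved by the screw; along its lower edge a springy black rubber strip 142 wide (y), 8 mm thick (x).
- gauge_grip (a point): Centre of the gauge's yellow grip, 10 mm above the blade's underside; the solid here is 46 long (x), 24 wide (y), 20 mm high (z +-10). x runs along the blade away from the grip, z up out of the grip. At the start the blade lies on the chute floor, in line with it, under the gate and 35 mm beyond; this point is 29 mm outside the lip, free air beside and below. Its sides are upright.
- gauge: Gauge: flat aluminium blade 190 x 24 x 6 mm with a yellow grip block, 46 x 24 x 14 mm, on top of its outer end; 90 g. Origin on the blade's underside, 29 mm from gauge_grip towards the tip; axes as gauge_grip.
- gauge_tip (a point): Inner end of the gauge blade, at half its thickness, 164 mm from gauge_grip along the blade's x.
- shelf: Low galvanized steel shelf on the bench, carrying the bin: deck 240 x 500 mm, 135 mm high, corner legs. Origin on the bench plumb below the knob, x level from the chute's mouth to the back, y to the left; the deck's front edge is 47 mm behind the origin. The bench before it is clear but for the nipper.
- marble_cube_center (a point): Centre of a green marble cube, 45 mm, on the deck right (-y) of the bin; not to be disturbed.
- smalti: Amber smalti chunk, 50 x 38 x 36 mm, on the deck right of the bin; origin under its centre; not to be disturbed.
- tweezer_case: Black plastic tweezer case, 150 x 36 x 18 mm, on the deck left (+y) of the bin; origin under its centre; not to be disturbed.
- nipper: Red-handled steel tile nipper, 175 long, 52 mm wide, flat on the bench in front of the shelf, left (+y) of the chute; origin under its middle; not to be disturbed.
There are look-alikes about, which are no part of the job. What is meant by the gauge is not green or turquoise, and is the smaller of those in its own colour.

How it is judged:
On the way, in this order (a step that is already met when the one before it is completed fails the run):
1. the gate's strip bears lightly on the gauge blade in the gap (0.5 to 7 N) (contact force between gate and gauge between 0.5 and 7 N and x of gauge_tip in the frame of gap above 0.01 m and value of joint screw between 3.25 and 5 rad), for 0.3 s.
2. the gauge blade is drawn out of the gap on the downhill side, the screw still as set (3.25 to 5.0 rad) (x of gauge_tip in the frame of gap below -0.012 m and value of joint screw between 3.25 and 5 rad), for 0.1 s.
At the end, for the whole second after the job is handed in: The screw stands between 3.25 and 5.0 rad (the strip 0.1 to 1.8 mm past first touch of the 6 mm gauge) and the gauge lies flat and still on the bench, grip side up (within 7 degrees) (value of joint screw between 3.25 and 5 rad and height (world z) of gauge_grip below 0.02 m and height (world z) of gauge_tip below 0.012 m and angle between gauge's own z axis and vertical below 0.12 rad and linear speed of gauge below 0.02 m/s).
It fails at once if the gate was screwed hard down (past 5.9 rad) (value of joint screw above 5.9 rad).
It fails at once if the marble cube, smalti, tweezer case or nipper was disturbed (moved over 20 mm) (distance of any of marble_cube_center, smalti, tweezer_case, nipper from where it was at the start of the episode above 0.02 m).
It fails at once if the gauge was dropped or thrown (over 0.8 m/s and not held) (linear speed of gauge above 0.8 m/s and contact force between the fingers and gauge below 0.05 N).
It also fails if it takes over 51 s, if anything falls off the work surface, if the arm or the gripper's body presses on something with over 40 N, if the wrist force passes 120 N, or if a joint passes its speed limit or range.

## Working session

There is one attempt and no reset: what is moved stays moved. The work goes in short steps, Python scripts to look and compute and a tool call to move; the robot and the scene stay as the last step left them, time stands still between calls to the robot, and variables do not carry over. Pictures are saved under pics/ and viewed, about 8 in all and at most 12, crops included, and the job is handed in when it is done.

Besides the shell and the picture viewer there is one more tool, called after "Call:" as a command line: name --pt "numbers of a row" for each row, then --argument value for the rest. drive_tool: Moves the arm, as the interface text tells. Its arguments: {"type":"object","properties":{"plan":{"type":"array","items":{"type":"array","items":{"type":"number"}}},"newtons":{"type":"number"}},"required":["plan"]}

```bash
mkdir -p pics; cat > h.py <<'E'
from rig import *
import numpy as np, cv2, json
from scipy.spatial.transform import Rotation as R
def cam(name):
    c=get_calibration(name); K=np.array([[c['fx'],0,c['cx']],[0,c['fy'],c['cy']],[0,0,1.]])
    if 'origin' in c: return K,np.array(c['origin']),np.array(c['rotation'])
    o=get_obs(); T=np.array(c['tool_from_camera']); Rt=R.from_quat(o['tool_rot']).as_matrix()
    return K,np.array(o['position'])+Rt@T[:3,3],Rt@T[:3,:3]
def ray(name,uv):
    K,o,r=cam(name); d=r@np.linalg.solve(K,[uv[0],uv[1],1]); return o,d/np.linalg.norm(d)
def atz(name,uv,z):
    o,d=ray(name,uv); return o+d*(z-o[2])/d[2]
def tri(n1,u1,n2,u2):
    o1,d1=ray(n1,u1);o2,d2=ray(n2,u2)
    s=np.linalg.lstsq(np.c_[d1,-d2],o2-o1,rcond=None)[0]
    p,q=o1+s[0]*d1,o2+s[1]*d2; return (p+q)/2,np.linalg.norm(p-q)
def proj(name,P):
    K,o,r=cam(name); p=K@(r.T@(np.array(P)-o)); return p[:2]/p[2]
E
python3 - <<'E'
from h import *
np.set_printoptions(precision=4,suppress=True)
a=camera('scene');b=camera('side')
cv2.imwrite('pics/a.png',a);cv2.imwrite('pics/b.png',b)
for n in('scene','side'):
    print(n,cam(n)[1])
    for t in('knob','gap','gauge_grip','gauge_tip','bin','gauge','shelf','nipper','marble_cube_center'):
        print(t,[(np.round(x['location']).tolist(),round(x['conf'],2)) for x in mark_of(n,t)[:4]])
print(get_obs())
E
```

```text
scene [ 1.413  -0.2394  1.1491]
knob [([326.0, 182.0], 0.7)]
gap [([335.0, 224.0], 0.95), ([340.0, 230.0], 0.44), ([319.0, 215.0], 0.28), ([294.0, 255.0], 0.2)]
gauge_grip [([202.0, 196.0], 0.82), ([283.0, 214.0], 0.71), ([152.0, 279.0], 0.62)]
gauge_tip [([145.0, 234.0], 0.83), ([279.0, 177.0], 0.7), ([185.0, 340.0], 0.67), ([403.0, 235.0], 0.65)]
bin [([318.0, 214.0], 0.61)]
gauge [([195.0, 208.0], 0.91), ([160.0, 289.0], 0.89), ([283.0, 209.0], 0.82), ([314.0, 213.0], 0.39)]
shelf []
nipper []
marble_cube_center [([266.0, 258.0], 0.84)]
side [ 0.1698 -0.7803  1.0624]
knob [([254.0, 142.0], 0.74)]
gap []
gauge_grip [([239.0, 202.0], 0.94), ([226.0, 253.0], 0.94), ([369.0, 349.0], 0.65), ([222.0, 346.0], 0.64)]
gauge_tip [([282.0, 158.0], 0.94), ([302.0, 398.0], 0.87), ([160.0, 272.0], 0.68), ([270.0, 167.0], 0.45)]
bin [([243.0, 196.0], 0.64)]
gauge [([212.0, 260.0], 0.91), ([383.0, 342.0], 0.83), ([249.0, 200.0], 0.67), ([238.0, 357.0], 0.67)]
shelf [([259.0, 213.0], 0.69)]
nipper [([199.0, 192.0], 0.83), ([271.0, 167.0], 0.67), ([257.0, 210.0], 0.55)]
marble_cube_center [([338.0, 202.0], 0.55)]
{'time': 1.0, 'q': array([ 1.0705,  0.5275,  1.4327,  0.0001,  1.1814, -0.1785]), 'joint_velocities': array([-0.0015, -0.0003,  0.0013,  0.0002, -0.0015, -0.0007]), 'joint_torque': array([ -0.0006, -44.0021, -17.6985,   0.0634,   0.0505,   0.    ]), 'position': array([0.1976, 0.5929, 0.2226]), 'tool_rot': array([-0.698 ,  0.1133, -0.1133,  0.698 ]), 'ft_force': array([-0.5957, -0.0789, -0.2905]), 'moment': array([-0.0061, -0.0064, -0.0263]), 'grip_width': 0.08748102484749634}
```

View pics/a.png

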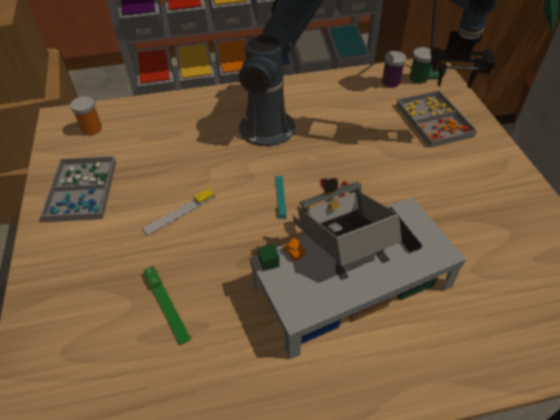

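View pics/b.png

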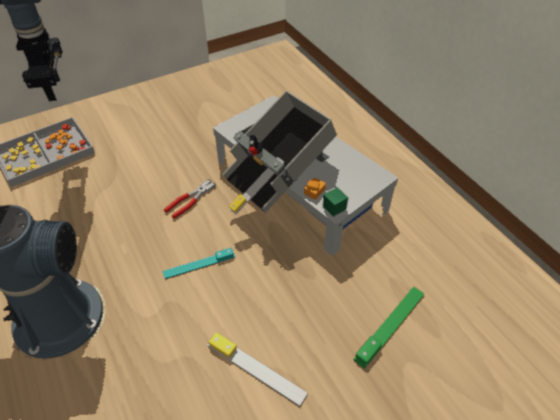

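```bash
python3 - <<'E'
from h import *
np.set_printoptions(precision=4,suppress=True)
print('knob',tri('scene',(326,182),'side',(254,142)), atz('scene',(326,182),.256),atz('side',(254,142),.256))
print('grip',tri('scene',(283,214),'side',(239,202)))
print('tool',R.from_quat(get_obs()['tool_rot']).as_matrix())
E
```

```text
Traceback (most recent call last):
  File "h.py", line 14, in tri
    o1,d1=ray(n1,u1);o2,d2=ray(n2,u2)
          ~~~^^^^^^^
  File "h.py", line 10, in ray
    K,o,r=cam(name); d=r@np.linalg.solve(K,[uv[0],uv[1],1]); return o,d/np.linalg.norm(d)
                       ~^~~~~~~~~~~~~~~~~~~~~~~~~~~~~~~~~~~
ValueError: matmul: Input operand 1 has a mismatch in its core dimension 0, with gufunc signature (n?,k),(k,m?)->(n?,m?) (size 3 is different from 4)
```

The scene view shows the bin on the shelf, with the knob near (333,190). The teal, large yellow and green gauges are look-alikes. In the side view the knob is near (255,147), the yellow grip in the chute at (239,202) and the nipper at (190,198).

```bash
sed -i "s/np.array(c\['rotation'\])$/(R.from_quat(c['rotation']).as_matrix() if np.size(c['rotation'])==4 else np.array(c['rotation']))/" h.py; python3 - <<'E'
from h import *
np.set_printoptions(precision=4,suppress=True)
print('knob',tri('scene',(326,182),'side',(254,142)), atz('scene',(326,182),.256),atz('side',(254,142),.256))
h=.103-.029*np.sin(.436)+.01*np.cos(.436)
g=atz('side',(239,202),h);print('grip',g)
print('nipper',atz('side',(190,198),.01))
for u in ((216,130),(283,99),(395,180),(333,218)): print('deck',atz('side',u,.135))
for u in ((410,203),(463,255),(292,335),(253,275)): print('deck sc',atz('scene',u,.135))
print('tool',R.from_quat(get_obs()['tool_rot']).as_matrix(),get_calibration('wrist'))
a=cv2.imread('pics/a.png')[150:270,240:420];b=cv2.imread('pics/b.png')[90:230,180:360]
f=lambda i:cv2.resize(i,(400,300),interpolation=cv2.INTER_CUBIC)
cv2.imwrite('pics/c.png',np.hstack([f(a),f(b)]))
E
```

```text
knob (array([0.5718, 0.0537, 0.2648]), np.float64(0.006849915922154644)) [0.5666 0.0535 0.256 ] [0.576  0.0676 0.256 ]
grip [0.5088 0.0375 0.0998]
nipper [0.4234 0.1983 0.01  ]
deck [0.5649 0.2972 0.135 ]
deck [0.8108 0.3317 0.135 ]
deck [ 0.8909 -0.1254  0.135 ]
deck [ 0.6746 -0.1549  0.135 ]
deck sc [0.5853 0.3006 0.135 ]
deck sc [0.7852 0.3632 0.135 ]
deck sc [ 0.9071 -0.1158  0.135 ]
deck sc [ 0.7267 -0.1737  0.135 ]
tool [[ 0.9487 -0.      0.3163]
 [-0.3163  0.      0.9487]
 [-0.     -1.      0.    ]] {'fx': 296.6401872716776, 'fy': 296.6401872716776, 'cx': 283.76861017708393, 'cy': 206.82675573073948, 'tool_from_camera': array([[-0.0006,  0.9519,  0.3063, -0.0852],
       [-0.0005, -0.3063,  0.9519, -0.1621],
       [ 1.    ,  0.0004,  0.0007, -0.0008],
       [ 0.    ,  0.    ,  0.    ,  1.    ]])}
```

View pics/c.png

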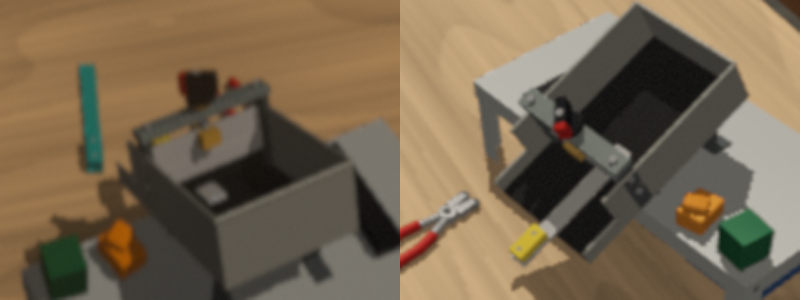

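The crop confirms the red end of the bar points right and slightly downhill, so the screw is near 1.6–2.2 rad. The small yellow grip sticks out of the chute. Next I work out a viewing pose.

```bash
cat >> h.py <<'E'
def binR(yaw,phi=0):
    """tool rotation: y=-z_bin, z=y_bin turned clockwise by phi"""
    b=R.from_euler('z',yaw)*R.from_euler('y',-25,degrees=True); B=b.as_matrix()
    T=np.c_[B[:,0],-B[:,2],B[:,1]]
    return R.from_matrix(T)*R.from_rotvec([0,phi,0]), B
def rel(P,Rot,o=None):
    o=o or get_obs(); r=R.from_quat(o['tool_rot'])
    return np.round(r.inv().apply(np.array(P)-o['position'])*1000,1), np.round((r.inv()*Rot).as_rotvec(degrees=True),1)
E
python3 - <<'E'
from h import *
np.set_printoptions(precision=3,suppress=True)
k=np.array([.574,.058,.256]); T,B=binR(np.radians(14))
print(rel(k+.11*B[:,2],T))
for u in ((168,273),(225,254),(222,346),(302,398),(369,349)): print(u,atz('side',u,.01))
E
```

```text
(array([ 487. , -133.2, -413.3]), array([  7.1, -31.9, -24.3]))
(168, 273) [ 0.273 -0.017  0.01 ]
(225, 254) [ 0.426 -0.034  0.01 ]
(222, 346) [ 0.308 -0.267  0.01 ]
(302, 398) [ 0.406 -0.458  0.01 ]
(369, 349) [ 0.596 -0.438  0.01 ]
```

Call:
drive_tool --pt "487 -133 -413 7 -32 -24 87" --pt "487 -133 -413 7 -32 -24 87" --pt "487 -133 -413 7 -32 -24 87" --pt "487 -133 -413 7 -32 -24 87" --pt "487 -133 -413 7 -32 -24 87" --pt "487 -133 -413 7 -32 -24 87" --pt "487 -133 -413 7 -32 -24 87" --pt "487 -133 -413 7 -32 -24 87" --pt "487 -133 -413 7 -32 -24 87" --pt "487 -133 -413 7 -32 -24 87"

```text
time: 2.0
position: [0.4522, 0.1727, 0.3255]
tool_rot: [-0.667, -0.235, -0.066, 0.704]
ft_force: [0.9, 0.7, -0.2]
grip_width: 0.0868
```

```bash
python3 - <<'E'
from h import *
k=np.array([.574,.058,.256]); T,B=binR(np.radians(14))
print(rel(k+.11*B[:,2],T),get_obs()['q'])
E
```

```text
(array([  52.4,   -9.1, -140.9]), array([-0. ,  0.1, -0.2])) [ 0.09157168  0.04132704  1.93315228  0.09546577  0.74176675 -1.78145211]
```

Call:
drive_tool --pt "52 -9 -141 0 0 0 87" --pt "52 -9 -141 0 0 0 87" --pt "52 -9 -141 0 0 0 87" --pt "52 -9 -141 0 0 0 87" --pt "52 -9 -141 0 0 0 87" --pt "52 -9 -141 0 0 0 87"

```text
time: 2.6
position: [0.5269, 0.0491, 0.3537]
tool_rot: [-0.667, -0.234, -0.064, 0.705]
ft_force: [0.2, 0.8, -0.3]
grip_width: 0.0869
```

```bash
python3 - <<'E'
from h import *
np.set_printoptions(precision=4,suppress=True)
w=camera('wrist'); cv2.imwrite('pics/d.png',w)
T,B=binR(np.radians(14))
h={'knob':.256,'gap':.103+.1*np.sin(.4363)+.003*np.cos(.4363),'gauge_grip':.103-.029*np.sin(.4363)+.01*np.cos(.4363),'bin':.103,'gauge':.103}
for t in h:
    m=mark_of('wrist',t)[:3]; print(t,[(np.round(x['location'],1).tolist(),round(x['conf'],2),atz('wrist',x['location'],h[t])) for x in m])
o=get_obs();print(o['position'],o['q'],o['time'])
E
```

```text
knob [([284.1, 202.0], 0.96, array([0.566 , 0.0599, 0.256 ]))]
gap [([283.1, 179.1], 0.97, array([0.6197, 0.0725, 0.148 ]))]
gauge_grip [([276.3, 69.9], 0.84, array([0.5018, 0.0342, 0.0998])), ([375.9, 220.0], 0.74, array([0.7022, 0.2601, 0.0998]))]
bin [([281.4, 98.2], 0.72, array([0.5322, 0.0477, 0.103 ]))]
gauge [([276.2, 98.9], 0.9, array([0.5348, 0.0414, 0.103 ]))]
[0.5276 0.0495 0.3543] [-0.233   0.0863  1.7944  0.2509  0.89   -2.1732] 2.9
```

View pics/d.png

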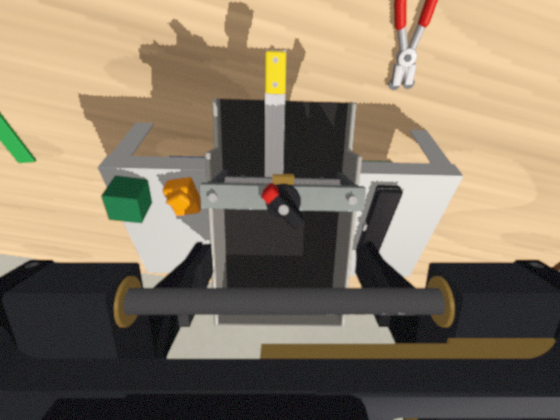

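The wrist view shows the knob bar centred near (284,206), with the red end at (268,191), downhill and to the right, giving s≈2.3 rad. The bridge and lip edges slope about 1.5°, so the bin's yaw is about 12.8°. The yellow grip is at (276,72).

```bash
python3 - <<'E'
from h import *
k=np.array([.569,.059,.256]); T,B=binR(np.radians(12.8),2.33)
print(rel(k+.06*B[:,2],T))
E
```

```text
(array([-2.8, 47.1, -0.3]), array([ 1.000e-01,  1.347e+02, -9.000e-01]))
```

Call:
drive_tool --pt "-3 47 0 0 135 -1 50" --pt "-3 47 0 0 135 -1 50" --pt "-3 47 0 0 135 -1 50" --pt "-3 47 0 0 135 -1 50" --pt "-3 47 0 0 135 -1 50" --pt "-3 47 0 0 135 -1 50" --pt "-3 47 0 0 135 -1 50" --pt "-3 47 0 0 135 -1 50" --pt "-3 47 0 0 135 -1 50" --pt "-3 47 0 0 135 -1 50"

```text
time: 3.9
position: [0.5443, 0.0531, 0.3104]
tool_rot: [-0.441, 0.307, -0.507, 0.674]
ft_force: [-0.4, 0.5, 0.0]
grip_width: 0.0504
```

```bash
python3 - <<'E'
from h import *
k=np.array([.569,.059,.256]); T,B=binR(np.radians(12.8),2.33)
print(rel(k+.06*B[:,2],T),get_obs()['q'])
E
```

```text
(array([-0.3,  0. ,  0. ]), array([-0. , 48.4, -0.2])) [-0.21217313  0.16346936  1.83836042  0.26757356  0.75754941 -0.68141433]
```

Call:
drive_tool --pt "0 0 0 0 48 0 50" --pt "0 0 0 0 48 0 50" --pt "0 0 0 0 48 0 50" --pt "0 0 0 0 48 0 50" --pt "0 0 0 0 48 0 50" --pt "0 0 0 0 48 0 50" --pt "0 0 0 0 48 0 50" --pt "0 0 0 0 48 0 50"

```text
time: 4.7
position: [0.5444, 0.0528, 0.3104]
tool_rot: [0.199, -0.552, 0.642, -0.493]
ft_force: [0.2, 0.1, -0.1]
grip_width: 0.0501
```

```bash
python3 - <<'E'
from h import *
np.set_printoptions(precision=4,suppress=True)
w=camera('wrist'); cv2.imwrite('pics/e.png',w)
for x in mark_of('wrist','knob')[:3]: print(x,atz('wrist',x['location'],.256))
T,B=binR(np.radians(12.8),2.33)
k=np.array([.569,.059,.256])
for v in (0,.023,-.023): print(proj('wrist',k+v*(np.cos(2.33)*B[:,0]-np.sin(2.33)*B[:,1])+.012*B[:,2]))
print(rel(k,T),get_obs()['time'])
E
```

```text
{'location': [283.9, 221.4], 'conf': 0.84} [0.5692 0.0587 0.256 ]
{'location': [284.8, 186.7], 'conf': 0.26} [0.5849 0.0817 0.256 ]
[283.4779 226.7716]
[283.0632 254.096 ]
[283.919 197.711]
(array([-0.3, 60.1, -0.5]), array([ 0. ,  0.8, -0.2])) 4.8
```

View pics/e.png

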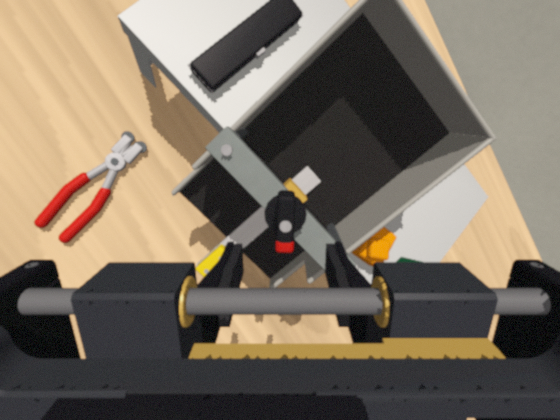

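The bar stands vertical in the view at column ~286, lined up with the tool and with its red end down. The knob position agrees to about 1 mm, so I descend and grip.

Call:
drive_tool --pt "0 40 1 0 0 0 50" --pt "0 58 1 0 0 0 50" --pt "0 68 1 0 0 0 50" --pt "0 68 1 0 0 0 30" --pt "0 68 1 0 0 0 10" --pt "0 68 1 0 0 0 10" --pt "0 68 1 0 0 0 10" --pt "0 68 1 0 0 0 10" --newtons 25

```text
time: 5.6
position: [0.5735, 0.0584, 0.25]
tool_rot: [0.198, -0.553, 0.642, -0.493]
ft_force: [0.6, -0.4, -0.5]
grip_width: 0.0178
```

```bash
python3 - <<'E'
from h import *
T,B=binR(np.radians(12.8),2.33)
o=get_obs();print(o['grip_width'],rel(np.array([.569,.059,.256])-.008*B[:,2],T),o['ft_force'],o['moment'],o['q'])
E
```

```text
0.01782873880669706 (array([-0.3,  0.7, -2.1]), array([-0. ,  0.7, -0.2])) [ 0.63049689 -0.38923002 -0.45195737] [-0.14817949  0.37964675 -0.04795318] [-0.18568608  0.29260972  1.86069019  0.30592285  0.60392703  0.11823231]
```

Call:
drive_tool --pt "0 0 0 0 0 0 10" --pt "0 0 0 0 0 0 10" --pt "0 0 0 0 0 0 10"

```text
time: 5.9
position: [0.573, 0.0587, 0.2495]
tool_rot: [0.198, -0.553, 0.642, -0.492]
ft_force: [-3.6, 0.9, 5.2]
grip_width: 0.0143
```

Call:
drive_tool --pt "0 0 0 0 8 0 10" --pt "0 0 0 0 16 0 10" --pt "0 0 0 0 24 0 10" --pt "0 0 0 0 32 0 10" --pt "0 0 0 0 40 0 10" --pt "0 0 0 0 48 0 10" --pt "0 0 0 0 56 0 10" --pt "0 0 0 0 64 0 10" --pt "0 0 0 0 64 0 10"

```text
time: 6.8
position: [0.5721, 0.0603, 0.2493]
tool_rot: [0.172, 0.731, -0.648, 0.123]
ft_force: [-5.5, 6.8, 7.1]
grip_width: 0.014
```

```bash
python3 - <<'E'
from h import *
T,B=binR(np.radians(12.8),2.33)
o=get_obs();print(o['grip_width'],rel(np.array([.569,.059,.256])-.008*B[:,2],T),o['ft_force'],o['moment'],o['q'])
E
```

```text
0.014013442368333639 (array([0. , 0.5, 0.6]), array([  0.4, -63.5,  -0.1])) [-5.54921976  6.80296875  7.09513789] [0.77844582 0.6374236  0.40130874] [-0.18385909  0.29261254  1.86193693  0.30856623  0.6068161   1.2375844 ]
```

Call:
drive_tool --pt "0 0 0 0 8 0 10" --pt "0 0 0 0 16 0 10" --pt "0 0 0 0 24 0 10" --pt "0 0 0 0 32 0 10" --pt "0 0 0 0 32 0 10" --pt "0 0 0 0 32 0 10" --pt "0 0 0 0 32 0 10" --pt "0 0 0 0 32 0 10"

```text
time: 7.6
position: [0.5724, 0.0612, 0.2496]
tool_rot: [0.344, 0.737, -0.576, -0.083]
ft_force: [-2.7, 9.4, 6.1]
grip_width: 0.0138
```

```bash
python3 - <<'E'
from h import *
T,B=binR(np.radians(12.8),2.33)
o=get_obs();print(o['grip_width'],rel(np.array([.569,.059,.256])-.008*B[:,2],T),o['ft_force'],o['moment'],o['q'])
E
```

```text
0.013759931523010775 (array([-0.5,  0.5,  1.5]), array([  0.5, -95.4,  -0.1])) [-2.70430725  9.35558353  6.06078595] [1.36368108 0.42888002 0.57262948] [-0.18286465  0.29270098  1.86140095  0.3105472   0.60704842  1.79382532]
```

Call:
drive_tool --pt "0 0 0 0 0 0 50" --pt "0 0 0 0 0 0 50" --pt "0 0 0 0 0 0 50" --pt "0 0 0 0 0 0 50" --pt "0 -20 0 0 0 0 50" --pt "0 -60 0 0 0 0 50" --pt "0 -70 0 0 0 0 50"

```text
time: 8.3
position: [0.5453, 0.051, 0.3157]
tool_rot: [0.346, 0.736, -0.577, -0.08]
ft_force: [1.2, -0.5, 0.5]
grip_width: 0.0493
```

```bash
python3 - <<'E'
from h import *
w=camera('wrist'); cv2.imwrite('pics/f.png',w)
T,B=binR(np.radians(12.8),0)
g=np.array([.569,.059,.256])-.129*B[:,0]-.112*B[:,2]
print(g,rel(g+.08*B[:,2],T),proj('wrist',[.569,.059,.256]),get_obs()['q'])
E
```

```text
[0.50114866 0.04358455 0.09997577] (array([89.4, 95.9, 98. ]), array([  0.5, 131.2,   0.2])) [283.85119379 224.8320031 ] [-0.21602188  0.15579983  1.83250525  0.26652695  0.76477349  1.82577937]
```

View pics/f.png

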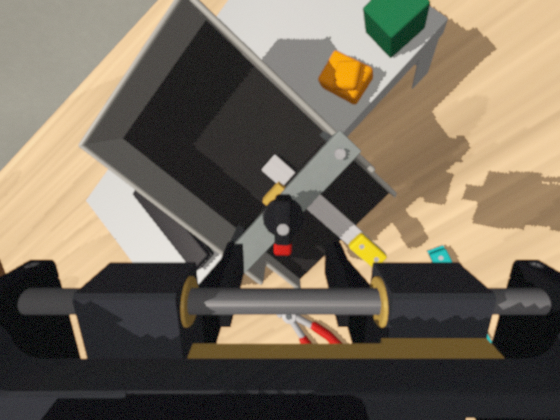

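The bar is still vertical in the view, with the red end down at tool φ≈4.0 rad, so the screw stands at about 4.0. The blade tip still shows beyond the gate at (278,168), and the grip is at (368,248). Next is the approach to the grip, turning the wrist back.

Call:
drive_tool --pt "45 0 50 0 -9 0 60" --pt "90 0 98 0 -18 0 60" --pt "90 0 98 0 -120 0 60" --pt "90 30 98 0 -120 0 60" --pt "90 66 98 0 -120 0 60" --pt "90 66 98 0 -120 0 60" --pt "90 66 98 0 -120 0 60" --pt "90 66 98 0 -120 0 60" --pt "90 66 98 0 -120 0 60" --pt "90 66 98 0 -120 0 60"

```text
time: 9.35
position: [0.4534, 0.0342, 0.1954]
tool_rot: [0.099, -0.622, 0.664, -0.403]
ft_force: [-0.0, -0.6, 0.1]
grip_width: 0.0602
```

```bash
python3 - <<'E'
from h import *
T,B=binR(np.radians(12.8),0)
g=np.array([.569,.059,.256])-.129*B[:,0]-.112*B[:,2]
print(rel(g+.11*B[:,2],T),get_obs()['q'])
E
```

```text
(array([-2.6, -3. ,  3.1]), array([-1.000e-01, -1.502e+02, -4.000e-01])) [-0.33295659  0.24414341  2.19432318  0.62736757  0.39817107 -0.05206722]
```

```bash
cat >> h.py <<'E'
def toolR(yaw,pitch):  # tool y tilted outward by pitch deg from straight down, along yaw (rad)
    B=(R.from_euler('z',yaw)*R.from_euler('y',-pitch,degrees=True)).as_matrix()
    return R.from_matrix(np.c_[B[:,0],-B[:,2],B[:,1]]),B
E
python3 - <<'E'
from h import *
T,B=toolR(np.radians(12.8),12)
g=np.array([.502,.040,.1])
t,r=rel(g+.09*B[:,2],T);print(t,r)
print(rel(g+.09*B[:,2],T*R.from_euler('y',60,degrees=True)))
E
```

```text
[-18.3  19.3  16.5] [ -17.1 -149.3    4.2]
(array([-18.3,  19.3,  16.5]), array([-13.9, -89.8,  -4.1]))
```

Call:
drive_tool --pt "-18 19 16 -14 -90 -4 60" --pt "-18 19 16 -14 -90 -4 60" --pt "-18 19 16 -14 -90 -4 60" --pt "-18 19 16 -14 -90 -4 60" --pt "-18 19 16 -14 -90 -4 60" --pt "-18 19 16 -14 -90 -4 60" --pt "-18 19 16 -14 -90 -4 60" --pt "-18 19 16 -14 -90 -4 60" --pt "-18 19 16 -14 -90 -4 60" --pt "-18 19 16 -14 -90 -4 60"

```text
time: 10.35
position: [0.4833, 0.0359, 0.1881]
tool_rot: [-0.58, 0.251, -0.366, 0.683]
ft_force: [0.7, 0.1, -0.3]
grip_width: 0.06
```

```bash
python3 - <<'E'
from h import *
T,B=toolR(np.radians(12.8),12)
g=np.array([.502,.040,.1])
t,r=rel(g+.09*B[:,2],T);print(t,r,get_obs()['q'])
E
```

```text
[0.3 0.2 0.3] [ -0.9 -64.9   0.1] [-0.22549834  0.32459416  1.9712984   0.17168842  0.66057006 -1.01431305]
```

Call:
drive_tool --pt "0 0 0 -1 -65 0 60" --pt "0 0 0 -1 -65 0 60" --pt "0 0 0 -1 -65 0 60" --pt "0 0 0 -1 -65 0 60" --pt "0 0 0 -1 -65 0 60" --pt "0 0 0 -1 -65 0 60" --pt "0 0 0 -1 -65 0 60" --pt "0 0 0 -1 -65 0 60" --pt "0 0 0 -1 -65 0 60"

```text
time: 11.25
position: [0.4831, 0.0361, 0.1882]
tool_rot: [-0.691, -0.151, 0.003, 0.707]
ft_force: [0.4, 0.7, 0.5]
grip_width: 0.0598
```

```bash
python3 - <<'E'
from h import *
w=camera('wrist'); cv2.imwrite('pics/g.png',w)
for n,hh in(('gauge_grip',.1),('bin',.103)):
  for x in mark_of('wrist',n)[:3]: print(n,x,atz('wrist',x['location'],hh))
T,B=toolR(np.radians(12.8),12)
g=np.array([.502,.040,.1]);print(proj('wrist',g),rel(g,T),get_obs()['q'])
E
```

```text
gauge_grip {'location': [228.3, 85.7], 'conf': 0.83} [ 0.4073408  -0.02202253  0.1       ]
gauge_grip {'location': [274.4, 212.2], 'conf': 0.59} [0.50444399 0.03187316 0.1       ]
bin {'location': [284.8, 240.9], 'conf': 0.69} [0.53159316 0.04752869 0.103     ]
[283.80929    211.46084318] (array([ 0.2, 90.6, -0.2]), array([ 0.1, -0.3,  0.1])) [-0.21355618  0.32461037  1.96681546  0.14230213  0.66320547 -2.10622878]
```

View pics/g.png

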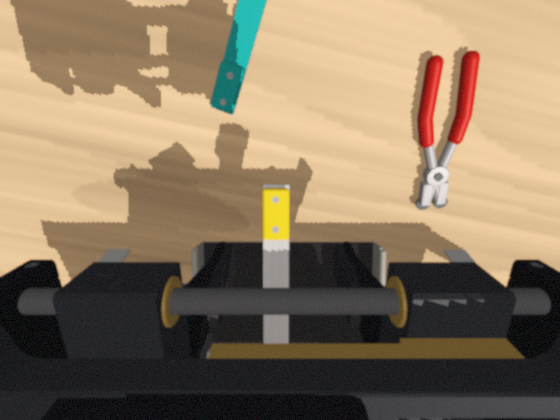

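The grip is centred at (276,213) and the blade runs vertical in the view, so the yaw is right. The grip sits 7 mm to the -z side of my estimate, as the network also says.

```bash
python3 - <<'E'
from h import *
T,_=toolR(np.radians(12.8),12);_,B=binR(np.radians(12.8))
g=np.array([.504,.0325,.1]);print(rel(g-.0065*B[:,2],T)); r=R.from_quat(get_obs()['tool_rot']); print('pull75',r.inv().apply(-75*B[:,0]),'up',r.inv().apply([0,0,60]))
E
```

```text
(array([ 2., 97., -8.]), array([ 0.1, -0.3,  0.1]))
pull75 [-73.09690603  16.78402142  -0.37276487] up [ 1.25450138e+01 -5.86738661e+01 -7.89684302e-03]
```

Call:
drive_tool --pt "2 45 -8 0 0 0 60" --pt "2 75 -8 0 0 0 60" --pt "2 90 -8 0 0 0 60" --pt "2 96 -8 0 0 0 60" --pt "2 96 -8 0 0 0 30" --pt "2 96 -8 0 0 0 10" --pt "2 96 -8 0 0 0 10" --pt "2 96 -8 0 0 0 10" --pt "2 96 -8 0 0 0 10" --pt "2 96 -8 0 0 0 10" --newtons 35

```text
time: 12.4
position: [0.5068, 0.0331, 0.0963]
tool_rot: [-0.691, -0.152, 0.003, 0.707]
ft_force: [-1.0, -0.1, 4.6]
grip_width: 0.0237
```

Call:
drive_tool --pt "0 0 0 0 0 0 10" --pt "0 0 0 0 0 0 10" --pt "0 0 0 0 0 0 10"

```text
time: 12.7
position: [0.5068, 0.0331, 0.0963]
tool_rot: [-0.691, -0.152, 0.003, 0.707]
ft_force: [-1.6, -0.3, 5.6]
grip_width: 0.0238
```

```bash
python3 - <<'E'
from h import *
o=get_obs();print(o['q'],o['ft_force'],o['grip_width'],o['position'])
E
```

```text
[-0.20883821  0.53210729  1.99664738  0.21047514  0.42711378 -2.18287935] [-1.59482787 -0.25147349  5.57102519] 0.02383392661202197 [0.50684838 0.03307357 0.09625297]
```

Gripped at 24 mm. I draw it along the floor.

Call:
drive_tool --pt "-5 1.1 0 0 0 0 10" --pt "-12 2.7 0 0 0 0 10" --pt "-20 4.6 0 0 0 0 10" --pt "-28 6.4 0 0 0 0 10" --pt "-36 8.2 0 0 0 0 10" --pt "-44 10 0 0 0 0 10" --pt "-52 12 0 0 0 0 10" --pt "-60 13.8 0 0 0 0 10" --pt "-68 15.6 0 0 0 0 10" --pt "-73 16.8 0 0 0 0 10"

```text
time: 13.7
position: [0.4406, 0.0179, 0.064]
tool_rot: [-0.691, -0.151, 0.002, 0.707]
ft_force: [0.1, -0.6, 1.4]
grip_width: 0.0237
```

```bash
python3 - <<'E'
from h import *
o=get_obs();print(o['q'],o['ft_force'],o['grip_width'],o['position'])
T,_=toolR(np.radians(12.8),12);_,B=binR(np.radians(12.8))
print(rel(o['position'],T), B.T@(o['position']-np.array([.50685,.03307,.09625])))
E
```

```text
[-0.28666183  0.57278882  2.18133196  0.47018651  0.22414295 -2.52717974] [ 0.12881056 -0.63222059  1.38044084] 0.023662226660863074 [0.44058035 0.01791633 0.06396332]
(array([0., 0., 0.]), array([ 0.1, -0.2,  0.2])) [-7.52558148e-02 -9.51468668e-05 -5.32044938e-04]
```

Call:
drive_tool --pt "-3 -12 0 0 0 0 10" --pt "-7 -30 0 0 0 0 10" --pt "-11 -50 0 0 0 0 10" --pt "-16 -70 0 0 0 0 10" --pt "-20 -88 0 0 0 0 10" --pt "-20 -88 0 0 0 0 10"

```text
time: 14.3
position: [0.4032, 0.0099, 0.1471]
tool_rot: [-0.691, -0.152, 0.002, 0.706]
ft_force: [0.0, -0.0, -1.3]
grip_width: 0.0239
```

```bash
python3 - <<'E'
from h import *
o=get_obs();print(o['q'],o['ft_force'],o['grip_width'],o['position'])
print(rel([.46,-.12,.16],toolR(np.radians(-50),12)[0]))
E
```

```text
[-0.34314017  0.32574948  2.20023853  0.26051691  0.44616702 -2.35932905] [ 0.00215458 -0.01045565 -1.33082183] 0.0239325658319698 [0.4031743  0.00988142 0.1470776 ]
(array([  29.3,   -6.6, -139.2]), array([-13. ,  61.2,   0.3]))
```

Call:
drive_tool --pt "0 -7 -10 -13 61 0 10" --pt "0 -7 -20 -13 61 0 10" --pt "0 -7 -35 -13 61 0 10" --pt "0 -7 -50 -13 61 0 10" --pt "5 -7 -70 -13 61 0 10" --pt "10 -7 -90 -13 61 0 10" --pt "20 -7 -115 -13 61 0 10" --pt "29 -7 -139 -13 61 0 10" --pt "29 -7 -139 -13 61 0 10" --pt "29 -7 -139 -13 61 0 10"

```text
time: 15.3
position: [0.4595, -0.1196, 0.1576]
tool_rot: [0.669, -0.229, 0.363, -0.607]
ft_force: [-0.8, -0.3, -0.5]
grip_width: 0.0235
```

```bash
python3 - <<'E'
from h import *
o=get_obs();print(o['q'],o['ft_force'],o['grip_width'],o['position'])
print(rel([.46,-.12,.08],toolR(np.radians(-50),-13)[0]))
E
```

```text
[-0.43317326  0.38717431  1.99274453 -0.16076254  0.57759117 -1.00775859] [-0.81548691 -0.29330428 -0.45220024] 0.023545303975120245 [ 0.4594676  -0.11960744  0.1576487 ]
(array([-15.5,  76.1,   0.1]), array([-0. ,  0.2, 25. ]))
```

Call:
drive_tool --pt "0 0 0 0 0 8 10" --pt "0 0 0 0 0 16 10" --pt "0 10 0 0 0 25 10" --pt "-5 30 0 0 0 25 10" --pt "-10 55 0 0 0 25 10" --pt "-15 76 0 0 0 25 10" --pt "-15 76 0 0 0 25 10"

```text
time: 16.0
position: [0.4577, -0.1185, 0.0788]
tool_rot: [-0.603, 0.37, -0.221, 0.671]
ft_force: [-0.0, 0.1, -1.0]
grip_width: 0.0235
```

```bash
python3 - <<'E'
from h import *
a=camera('scene');b=camera('side')
cv2.imwrite('pics/h.png',np.hstack([cv2.resize(a[130:290,160:360],(400,320)),cv2.resize(b[160:360,140:390],(400,320))]))
for n in('scene','side'):
  for t in('gauge_grip','gauge_tip'): print(n,t,[(np.round(x['location'],1).tolist(),round(x['conf'],2)) for x in mark_of(n,t)[:5]])
_,B=toolR(np.radians(-50),0);p=np.array(get_obs()['position'])
for n in('scene','side'): print(proj(n,p+[0,0,.0065]),proj(n,p+[0,0,-.0005]+.164*B[:,0]))
o=get_obs();print(o['q'],o['ft_force'],o['grip_width'],o['position'])
E
```

```text
scene gauge_grip [([202.9, 193.9], 0.75), ([257.8, 207.4], 0.7), ([152.4, 274.7], 0.6), ([281.8, 212.8], 0.47)]
scene gauge_tip [([182.1, 343.3], 0.97), ([221.1, 245.0], 0.67), ([144.8, 233.4], 0.63), ([276.4, 176.8], 0.48)]
side gauge_grip [([220.4, 345.1], 0.82), ([368.1, 349.1], 0.8), ([225.5, 254.0], 0.79)]
side gauge_tip [([300.2, 400.1], 0.77), ([312.2, 275.8], 0.69), ([421.1, 290.2], 0.68), ([161.7, 275.6], 0.64)]
[255.74324076 206.88153717] [218.14558852 243.5991103 ]
[250.68819439 253.8484383 ] [314.66935939 275.17438203]
[-0.539495    0.63098082  1.78462712  0.09062352  0.9387151  -1.30313835] [ 0.3659166   0.44079075 -0.80001626] 0.02334195178953027 [ 0.46130478 -0.12083227  0.08239612]
```

View pics/h.png

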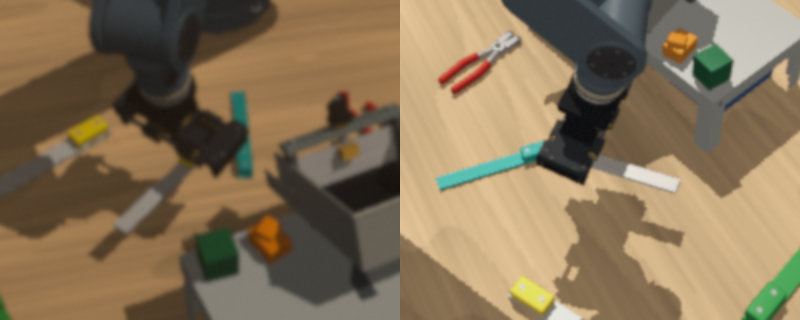

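```bash
python3 - <<'E'
from h import *
print(tri('scene',(221.1,245),'side',(312.2,275.8)))
o=get_obs(); r=R.from_quat(o['tool_rot']); print(r.inv().apply([0,0,-76]),r.as_matrix()[:,2],rel([.46,-.12,.08],toolR(np.radians(-50),-13)[0]))
E
```

```text
(array([ 0.56496935, -0.23914437,  0.07112338]), np.float64(0.00010836856020137039))
[16.80007623 74.119776   -0.12745177] [0.76349696 0.64580924 0.001677  ] (array([-0.9,  2.7, -0.5]), array([-0. ,  0.2,  0.2]))
```

Call:
drive_tool --pt "4 20 0 0 0 0 10" --pt "9 40 0 0 0 0 10" --pt "12 54 0 0 0 0 10" --pt "14 60 0 0 0 0 10" --pt "14.4 63.5 0 0 0 0 10" --pt "14.4 63.5 0 0 0 0 10" --pt "14.4 63.5 0 0 0 0 10"

```text
time: 17.0
position: [0.4611, -0.1208, 0.0169]
tool_rot: [-0.604, 0.367, -0.224, 0.671]
ft_force: [0.8, 0.5, -1.7]
grip_width: 0.0234
```

```bash
python3 - <<'E'
from h import *
o=get_obs(); print(o['position'],o['ft_force'],o['moment'])
E
```

```text
[ 0.46112243 -0.1208218   0.01691921] [ 0.79937151  0.54762619 -1.70734118] [-0.16036882 -0.03888623 -0.02292313]
```

Call:
drive_tool --pt "0.4 2 0 0 0 0 10" --pt "0.9 4 0 0 0 0 10" --pt "1.3 6 0 0 0 0 10" --pt "1.8 8 0 0 0 0 10" --pt "1.8 8 0 0 0 0 10"

```text
time: 17.5
position: [0.4605, -0.1205, 0.0078]
tool_rot: [-0.604, 0.368, -0.224, 0.671]
ft_force: [-0.6, -0.3, -0.5]
grip_width: 0.0232
```

Call:
drive_tool --pt "0.2 1 0 0 0 0 10" --pt "0.4 2 0 0 0 0 10" --pt "0.6 3 0 0 0 0 10" --pt "0.6 3 0 0 0 0 10" --pt "0.6 3 0 0 0 0 10"

```text
time: 18.0
position: [0.4607, -0.1205, 0.0062]
tool_rot: [-0.604, 0.368, -0.224, 0.671]
ft_force: [-0.5, -0.3, 8.2]
grip_width: 0.0233
```

Call:
drive_tool --pt "0 0 0 0 0 0 22" --pt "0 0 0 0 0 0 22" --pt "0 0 0 0 0 0 24" --pt "0 0 0 0 0 0 26" --pt "0 0 0 0 0 0 30" --pt "0 0 0 0 0 0 45" --pt "0 0 0 0 0 0 45" --pt "0 -10 0 0 0 0 45" --pt "0 -40 0 0 0 0 45" --pt "0 -80 0 0 0 0 45" --newtons 4

```text
time: 19.0
position: [0.4708, -0.1335, 0.0831]
tool_rot: [-0.603, 0.369, -0.222, 0.671]
ft_force: [-0.6, 0.5, -0.7]
grip_width: 0.045
```

Call:
drive_tool --pt "0 -20 0 0 0 0 45" --pt "0 -40 0 0 0 0 45" --pt "0 -40 0 0 0 0 45" --pt "0 -40 0 0 0 0 45"

```text
time: 19.4
position: [0.4778, -0.141, 0.1224]
tool_rot: [-0.604, 0.367, -0.224, 0.671]
ft_force: [-0.5, 0.5, -0.3]
grip_width: 0.0446
```

```bash
python3 - <<'E'
from h import *
a=camera('scene');b=camera('side');w=camera('wrist')
cv2.imwrite('pics/i.png',np.vstack([np.hstack([cv2.resize(a[150:270,240:420],(400,267)),cv2.resize(b[90:330,180:420],(400,267))]),np.hstack([cv2.resize(w,(400,300)),cv2.resize(a,(400,300))])]))
for n in('scene','side'):
  for t in('gauge_grip','gauge_tip'): print(n,t,[(np.round(x['location'],1).tolist(),round(x['conf'],2)) for x in mark_of(n,t)[:5]])
o=get_obs();print(o['time'],o['ft_force'],o['position'])
E
```

```text
scene gauge_grip [([201.5, 195.1], 0.96), ([148.4, 277.4], 0.71), ([282.9, 211.1], 0.63), ([259.8, 222.1], 0.59)]
scene gauge_tip [([145.5, 233.5], 0.79), ([279.9, 178.0], 0.77), ([221.3, 260.2], 0.73), ([183.6, 340.2], 0.66)]
side gauge_grip [([222.2, 343.0], 0.95), ([369.0, 349.7], 0.92), ([250.3, 271.4], 0.81), ([228.2, 254.0], 0.59)]
side gauge_tip [([309.6, 291.3], 0.91), ([422.3, 290.7], 0.89), ([161.3, 276.1], 0.86), ([301.0, 397.3], 0.83)]
19.75 [ 0.56213482 -0.8289692  -0.7029741 ] [ 0.47732839 -0.14065772  0.12127859]
```

View pics/i.png

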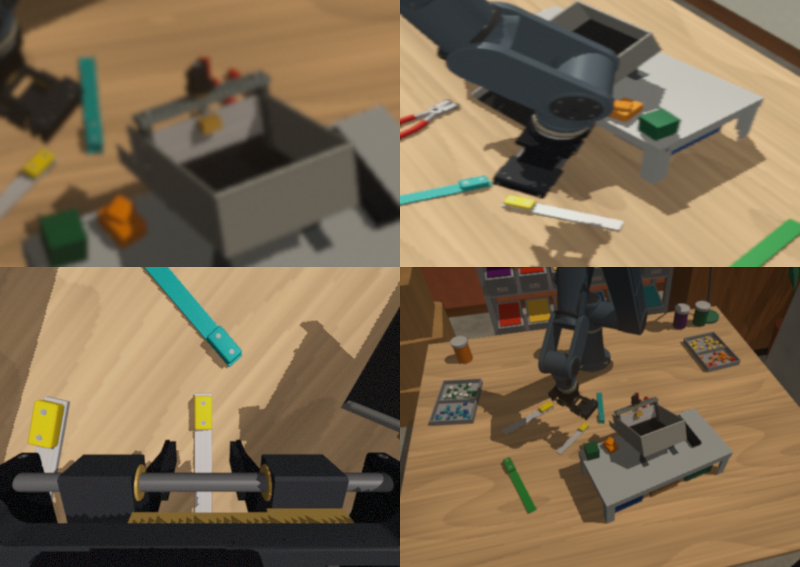

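The gauge lies grip side up and clear on the bench. The bin, marble, smalti and nipper look unmoved. I check the heights, then hand in.

```bash
python3 - <<'E'
from h import *
print(tri('scene',(259.8,222.1),'side',(250.3,271.4)),tri('scene',(221.3,260.2),'side',(309.6,291.3)))
print(hand_in())
E
```

```text
(array([ 0.45768038, -0.11361675,  0.01049853]), np.float64(0.005583590194017004)) (array([ 0.56347726, -0.24212269,  0.00244804]), np.float64(0.008706227648035298))
the job is handed in; nothing more can be done
None
```

I set the gate, drew the gauge out and laid it flat on the bench. The job was handed in at about 20 s; no verdict is reported.

- **Screw:** I turned the knob clockwise by 96°, from about 2.33 to about 4.0 rad. After release the wrist camera showed the bar still in line with the tool at that angle. I estimate the screw at 4.0 rad, give or take 0.05, about 0.86 rad past first touch. I did not measure the nip force directly.
- **Gauge:** I gripped it (fingers at 24 mm), pulled it 75 mm straight down the chute floor, lifted it clear and laid it on the bench to the right of the chute. While held in the air its tip measured 11 mm low, a droop of about 4° or measuring error. It touched the bench at about 8 N before I let go.
- **Last checks:** Triangulated heights after release were 10 mm for the grip (expected 10) and 2 mm for the tip (expected 3). The rays missed each other by 6 to 9 mm, so these are only rough. The last picture shows the gauge grip side up.
- **Other things:** The marble cube, smalti and nipper look unmoved. The tweezer case and the knob were not clear enough in the last picture to check, but the arm did not go near them after the knob was released.

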